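# Handlamp out for the shadow lesson

### The arm

A 7-joint arm with a two-finger parallel gripper is mounted at the origin on the work surface. World frame = base frame: x ahead of the robot, y to its left, z up, the work surface at z = 0. Lengths are in m, angles in rad, forces in N, time in s.
With the tool pointing down it reaches from about 0.4 to 0.85 m from the base axis. Payload 10.4 kg.
Tool frame: the origin (TCP) lies at the very end of the fingers, on their centre line; the grasp point (between the pads) lies 19 mm behind it; x points along the fingers, z is the direction in which the jaws open and shut, and the axes are right-handed (so a half turn about x gives the same grasp; the last joint's range is limited). The gripper opens to 85 mm and grips with 20 to 120 N. Pads are 22 mm wide; open, the fingers measure 114 mm over their backs; the gripper's body (76 mm by 85 mm) begins 54 mm behind the grasp point. The pads swing forward as they close: fully open they stand 13 mm farther back than shut.
Start: joints at [-1.347, 0.332, -0.065, 1.46, 0.022, 1.35, -0.088], TCP at [0.153, 0.606, 0.231] pointing down, gripper open.
Joint ranges: [-2.6, 2.6], [-0.5, 2.12], [-1.47, 1.34], [0.16, 2.42], [-1.27, 4.41], [0.06, 2.06], [-2.6, 2.6]. Speed limits (rad/s): [2.22, 2.22, 2.79, 2.79, 3.14, 3.14, 3.14].

### API

Orientations are given as a unit quaternion [x, y, z, w].
In Python, from workcell import get_obs, camera, camera_info, hand_in gives the robot as it stands.
- The arm moves only by the tool move_arm, never from a script. Its argument "motion" is text: rows parted by semicolons, each of 4 numbers parted by spaces: the shift along the world's x, y, z in m, then the turn about the world's z in rad. In form: tx ty tz spin; .... A call has 1 to 10 rows; each row is the pose to reach, as a shift and turn from the pose commanded when the call began; what a row does not reach only later rows make up. A row lasts 1/8 s, in which the tool goes at most 62.5 mm and 10.7 degrees, less where a joint would pass 70% of its speed; a pose out of reach is approached as far as the arm can. A call with a gripper value outside its range is refused whole. "grip" is the opening, from 0 (shut) to 1 (fully open), set as the call begins (left out, the last holds). The fingers move at their own pace and stop on an object; "force" is the grip in N (left out, the last holds). Time passes only in rows, so rows that repeat a pose let the fingers close. It gives the time, the measured TCP pose, the force and the opening at its end, in the units of the state.
- get_obs(): the state, without advancing time (a new reading comes with each control period).
- camera(name): name is "scene" or "side" or "wrist"; returns (picture, depth): 420x560x3 uint8, red, green, blue; 420x560 float32, m along the optical axis (not along the pixel's ray), 0 where there is no reading.
- camera_info(name): a dict with "camera_matrix" (3x3 intrinsics, pixels), "k1" (the pictures are not rectified: a ray, as slopes to the right and down, at radius r is drawn at 1 + k1 r^2 times it, then the intrinsics apply), "eye" and "attitude" of the camera in the world. Camera axes: x right, y up, looking along -z (the intrinsics and any distortion apply to the point x, -y, -z); pixel columns grow to the right and rows downward; lengths in m; the calibration is good to about 2 mm. A picture is of the moment at which its call begins: read the wrist's pose just before it. camera_info takes no time and is no camera call; for the wrist camera it gives the pose at the moment of the call.
- hand_in(): hands the job in, once; it reports no verdict.
The state is a dict: "clock": time; "joint_pos": joint angles; "joint_velocities": joint speeds; "tau": joint torques, N m; "position": TCP position; "ee_rot": TCP orientation; "ft_force": force on the tool from outside, world axes, zero at the start; "torque": the same for the moment, N m; "grip_width": opening from 0.0 (shut) to 1.0 (fully open).
Only numpy, scipy, OpenCV 4.12 (cv2) and the standard library are available. Lean on these libraries where they do the work, as an engineer would, in place of code of your own. Each camera call takes 0.05 s, during which the arm holds its last target.

### The job

Get the handlamp ready for the shadow lesson: flick up the latch lever on its charging stand, lift the lamp off by its handle and set it down gently, upright, on the bench between the stand and the white screen, with its lens pointing straight at the middle of the screen. Then press the latch lever of the empty stand back down. Leave the magnet in the kit tray and the wooden pointer where they lie.

Things in the scene. Friction and masses are not known exactly. Their poses are not given: they have to be found in the camera images.
- stand: Fixed black charging stand on the bench. Origin: on the bench under the centre of the lamp's seat; x points from the latch end (towards the robot) to the lens end. Base x -107 to +83 mm, 132 mm wide. Seat floor 14 mm up, rim 10 mm high round the lamp's foot (3-4 mm play). Latch cheeks at x -94 to -72, y +-21 to 27 mm, top 58 mm up. The lamp comes out straight up; clear of all after rising 50 mm.
- latch (a joint): Latch lever at the stand's -x end, hinged about the stand's y. 0 = down, locked: its arm lies level, pointing away from the lamp (stand -x), and a nose below the pivot hooks over a lug on the lamp's foot (wrenching the lamp out is wrong). Grows as the outer end goes up; stops at 1.0 rad; the lug is free from 0.5 rad. No spring: it stays where left and takes about 2 N at the tab to move.
- latch_pivot (a point): Hinge axis of the latch, 50 mm above the bench, 82 mm from the stand's origin towards -x of the stand; fixed to the stand, same axes.
- latch_tab (a point): Middle of the lever's rubber thumb tab, 64 mm from the pivot; moves with the lever. Tab 22 mm long, 34 mm wide (along the hinge axis), 9 mm thick, free edge 75 mm from the pivot; the arm is 22 mm wide, 8 mm thick. With the lever down there are 45 mm of free height under the tab; the stand's base below reaches only 25 mm out from the pivot.
- lamp: Grey and black rechargeable handlamp, loose, 0.5 to 0.85 kg, balanced within 6 mm of its handle's middle. Origin: centre of the foot's underside; x out of the lens, z up. Foot 130 x 96 x 14 mm, lug 26 mm wide reaching back to x -79 mm; body top 94 mm up; head 82 mm across, front at x 78 mm, axis 56 mm up. In the stand it shares the stand's origin and axes (a few mm play), 14 mm higher.
- lamp_handle (a point): Middle of the handle bar: 134 mm above the lamp's underside, at x = -2 mm. The bar runs along the lamp's x, 104 mm long, 24 mm wide (y), 18 mm high, on two end posts 66 mm apart (clear); 31 mm of free height below it.
- lamp_lens (a point): Centre of the lens, x = 78 mm, z = 56 mm in the lamp's frame.
- screen: Fixed white shadow screen in a light wooden frame, 278 mm wide (its x axis), 170 mm high, 12 mm thick, on two feet 110 mm long (y) at its ends. Origin on the bench under its middle. Both faces are alike. It stands on the other side of the robot's midline from the charging stand, left or right.
- screen_mid (a point): Middle of the white panel, 90 mm above the bench, over the screen's origin.
- magnet: Blue painted horseshoe magnet with bare steel poles, 79 x 66 x 14 mm, loose, in the open part of a beige kit tray (190 x 260 x 45 mm, slide cover half open, also holding a marble and four nuts) at the far side of the bench. Bystander.
- pointer: Wooden dowel pointer with an aluminium cap, 200 mm long (its x), 12 mm thick, loose on the bench in front of the robot, lying roughly along y. Origin under its middle. Bystander.
Mind the look-alikes: they are no part of the job. What is shaped like the lamp but blue, pink or yellow is not meant.

How it is judged:
On the way, in this order (a step that is already met when the one before it is completed fails the run):
1. the latch lever is flicked up (past 0.6 rad) while the lamp still sits in its stand (value of joint latch above 0.6 rad and distance between lamp and stand below 0.022 m), for 0.1 s.
2. the lamp is lifted clear of the stand's rim (height (world z) of lamp above 0.04 m), for 0.1 s.
3. the lamp stands upright on the bench, pointing at the middle of the screen (height (world z) of lamp below 0.006 m and angle between lamp's own z axis and vertical below 0.06 rad and y of screen_mid in the frame of lamp between -0.045 and 0.045 m and x of screen_mid in the frame of lamp above 0.1 m and linear speed of lamp below 0.02 m/s), for 0.2 s.
4. the latch lever is pressed back down (value of joint latch below 0.12 rad), for 0.1 s.
At the end, for the whole second after the job is handed in: Lamp released at rest upright on the bench, within 400 mm of the stand, 100 to 500 mm from the screen, its beam axis passing within 45 mm sideways of the screen's middle; latch lever down (under 0.12 rad); pointer and magnet within 30 mm of where they lay (all of step 3 and value of joint latch below 0.12 rad and x of screen_mid in the frame of lamp below 0.5 m and horizontal distance between lamp and stand below 0.4 m and angular speed of lamp below 0.1 rad/s and distance of each of pointer, magnet from where it was at the start of the episode below 0.03 m); the robot touches nothing.
It fails at once if the lamp is tipped over (more than 0.6 rad) (angle between lamp's own z axis and vertical above 0.6 rad).
It fails at once if the lamp is dropped or banged down: faster than 0.45 m/s within 12 mm of the bench (height (world z) of lamp below 0.012 m and linear speed of lamp above 0.45 m/s).
It fails at once if the pointer or the magnet is pushed more than 30 mm (distance of any of pointer, magnet from where it was at the start of the episode above 0.03 m).
It also fails if it takes over 72 s, if anything falls off the work surface, if the arm or the gripper's body presses on something with over 40 N, if the wrist force passes 120 N, or if a joint passes its speed limit or range.

## Working session

There is one attempt and no reset: what is moved stays moved. The work goes in short steps, Python scripts to look and compute and a tool call to move; the robot and the scene stay as the last step left them, time stands still between calls to the robot, and variables do not carry over. Pictures are saved under pics/ and viewed, and the job is handed in when it is done.

Besides the shell and the picture viewer there is one more tool, called after ">>>" by a JSON object that holds its "method" and its "body", one argument or row to a line. move_arm: Moves the arm, as the interface text tells. Its arguments: {"type":"object","properties":{"motion":{"type":"string"},"grip":{"type":"number"},"force":{"type":"number"}},"required":["motion"]}

```bash
mkdir -p pics; cat > h.py <<'E'
from workcell import *
import numpy as np, cv2
from scipy.spatial.transform import Rotation as R
def snap(n,f):
    i=camera_info(n); p,d=camera(n)
    cv2.imwrite(f'pics/{f}.png',cv2.cvtColor(p,cv2.COLOR_RGB2BGR)); np.savez(f'pics/{f}.npz',d=d,**{k:np.array(v) for k,v in i.items()})
    return p,d,i
E
python3 - <<'E'
from h import *
o=get_obs(); print(o)
for n in ['scene','side','wrist']:
    p,d,i=snap(n,n+'0'); print(n,i)
E
```

```text
{'clock': 0.0, 'joint_pos': array([-1.34659982,  0.33288758, -0.06467721,  1.46095669,  0.02160523,
        1.34989814, -0.08850006]), 'joint_velocities': array([-0.00184247, -0.00017768,  0.00016497,  0.00018436, -0.00043762,
       -0.00043834, -0.0015568 ]), 'tau': array([-7.30122756e-04, -6.25438857e+01,  4.87172522e-02, -3.91606843e+01,
        1.61314703e-02,  9.87664273e-03, -4.09017119e-06]), 'position': array([0.15261402, 0.60568681, 0.23049873]), 'ee_rot': array([-0.43499346,  0.55812786,  0.43431755,  0.55735289]), 'ft_force': array([0.08616959, 0.56093854, 0.21570396]), 'torque': array([0.01479905, 0.01065381, 0.02217748]), 'grip_width': 1.0009593459035702}
scene {'camera_matrix': array([[415.65149056,   0.        , 276.82888837],
       [  0.        , 415.65149056, 212.18754574],
       [  0.        ,   0.        ,   1.        ]]), 'k1': -0.02084110682422325, 'eye': array([ 0.88339572, -0.57739936,  0.71178693]), 'attitude': array([0.41529675, 0.10477051, 0.21669946, 0.87726455])}
side {'camera_matrix': array([[456.31102753,   0.        , 285.17039261],
       [  0.        , 456.31102753, 212.40904193],
       [  0.        ,   0.        ,   1.        ]]), 'k1': -0.11100481552223727, 'eye': array([ 0.46462599, -1.06547159,  0.82990502]), 'attitude': array([ 0.48919352, -0.01343326, -0.02968648,  0.87156638])}
wrist {'camera_matrix': array([[297.89423811,   0.        , 280.62193883],
       [  0.        , 297.89423811, 207.15751259],
       [  0.        ,   0.        ,   1.        ]]), 'k1': -0.0036939739056688764, 'eye': array([0.07961827, 0.62480758, 0.37313756]), 'attitude': array([-0.11603952, -0.0902135 ,  0.60801672,  0.78019999])}
```

View pics/scene0.png

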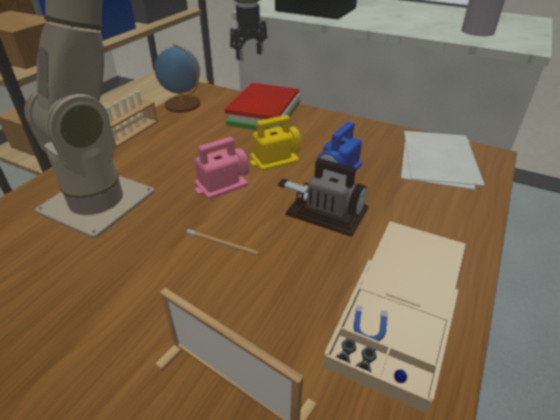

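View pics/side0.png

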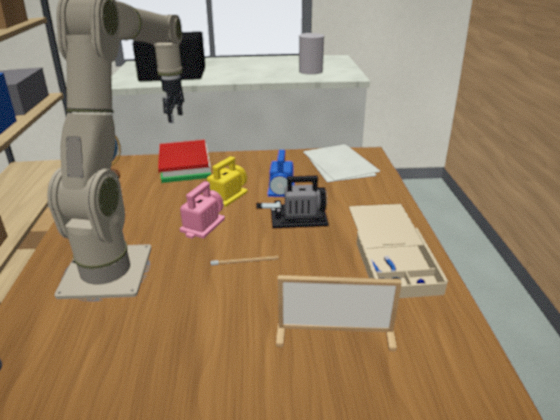

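View pics/wrist0.png

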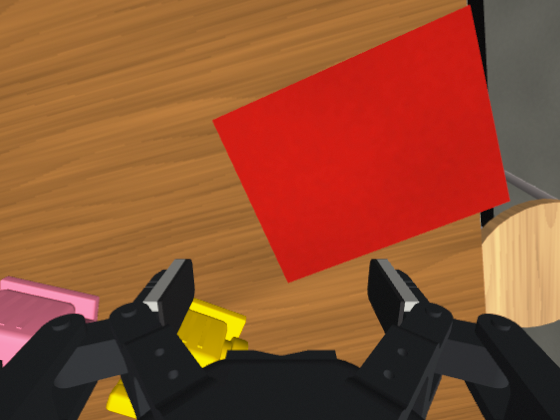

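The scene view shows the stand with the grey lamp at about (330,195), its latch tab at (283,184), the screen at (232,360), the pointer at (220,241) and the magnet at (370,323). I'll enlarge these areas and measure them from depth.

```bash
cat >> h.py <<'E'
def cloud(f):
    z=np.load(f'pics/{f}.npz'); d=z['d']; K=z['camera_matrix']; k1=float(z['k1'])
    v,u=np.mgrid[0:d.shape[0],0:d.shape[1]]
    pts=np.stack([u,v],-1).reshape(-1,1,2).astype(np.float64)
    n=cv2.undistortPoints(pts,K,np.array([k1,0,0,0,0.])).reshape(d.shape+(2,))
    c=np.stack([n[...,0]*d,-n[...,1]*d,-d],-1)
    w=c@R.from_quat(z['attitude']).as_matrix().T+z['eye']
    w[d==0]=np.nan
    return w
def proj(f,P):
    z=np.load(f'pics/{f}.npz'); K=z['camera_matrix']; k1=float(z['k1'])
    c=(np.atleast_2d(P)-z['eye'])@R.from_quat(z['attitude']).as_matrix()
    s=np.stack([c[:,0]/-c[:,2],c[:,1]/c[:,2]],-1); r2=(s**2).sum(1,keepdims=True)
    s=s*(1+k1*r2); return np.stack([s[:,0]*K[0,0]+K[0,2],s[:,1]*K[1,1]+K[1,2]],-1)
def crop(f,x0,y0,w,h,k,out):
    a=cv2.imread(f'pics/{f}.png')[y0:y0+h,x0:x0+w]; cv2.imwrite(f'pics/{out}.png',cv2.resize(a,None,fx=k,fy=k,interpolation=cv2.INTER_CUBIC))
E
python3 - <<'E'
from h import *
crop('scene0',260,140,130,100,6,'c1'); crop('side0',245,140,100,100,6,'c2'); crop('scene0',150,280,170,140,4,'c3')
w=cloud('scene0'); s=cloud('side0')
# screen top edge: points z 0.15-0.2
for n,c in (('scene',w),('side',s)):
    m=(c[...,2]>0.155)&(c[...,2]<0.185)&(c[...,1]<-0.1)&(c[...,0]>0.2)
    P=c[m]; print(n,len(P)); 
    if len(P): 
        r=cv2.minAreaRect(P[:,:2].astype(np.float32)); print(r,P[:,2].max())
        q=P[:,:2]; u,sv,vt=np.linalg.svd(q-q.mean(0),full_matrices=False); print(vt[0], (q@vt[0]).min(),(q@vt[0]).max())
for n,c in (('scene',w),('side',s)):
    img=(n)
    # cells of dark lamp region
    m=(c[...,2]>0.132)&(c[...,2]<0.17)&(c[...,0]>0.4)&(c[...,0]<0.8)&(c[...,1]>-0.2)&(c[...,1]<0.3)
    P=c[m]; print(n,len(P))
    if len(P): print(cv2.minAreaRect(P[:,:2].astype(np.float32)),P[:,2].max())
E
```

```text
scene 1689
((0.63370281457901, -0.2814088761806488), (0.014052026905119419, 0.2783827483654022), 82.40666198730469) 0.1717849110742593
[ 0.99133394 -0.13136595] 0.5259834137748286 0.8043710814911893
side 923
((0.6340447664260864, -0.28121718764305115), (0.01919582113623619, 0.2772369086742401), 82.55240631103516) 0.1737977297266622
[ 0.99211544 -0.12532742] 0.5256853030646504 0.802921595233125
scene 435
((0.6034191250801086, 0.2534008026123047), (0.02527301013469696, 0.10227534919977188), 89.42140197753906) 0.1565800507507158
side 251
((0.603264331817627, 0.25229522585868835), (0.03206812962889671, 0.10198817402124405), 88.20753479003906) 0.15998396299099404
```

View pics/c1.png

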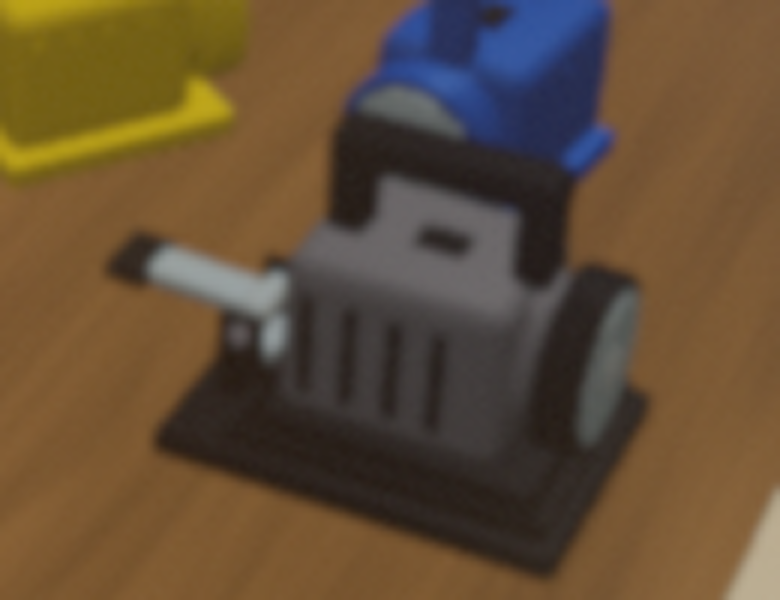

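View pics/c2.png

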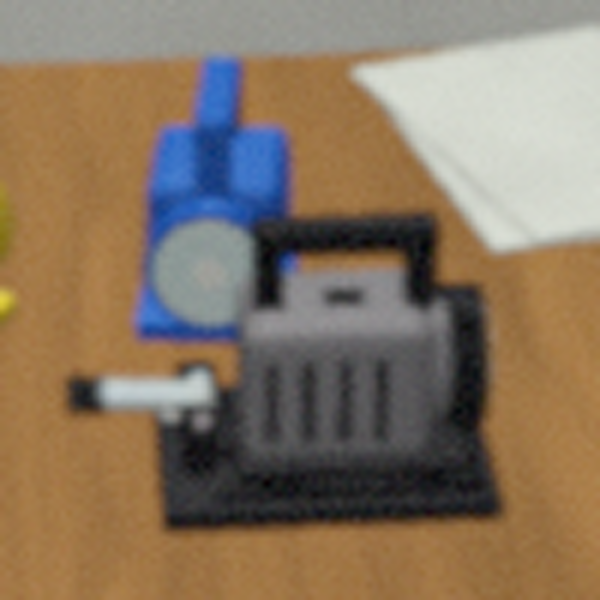

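View pics/c3.png

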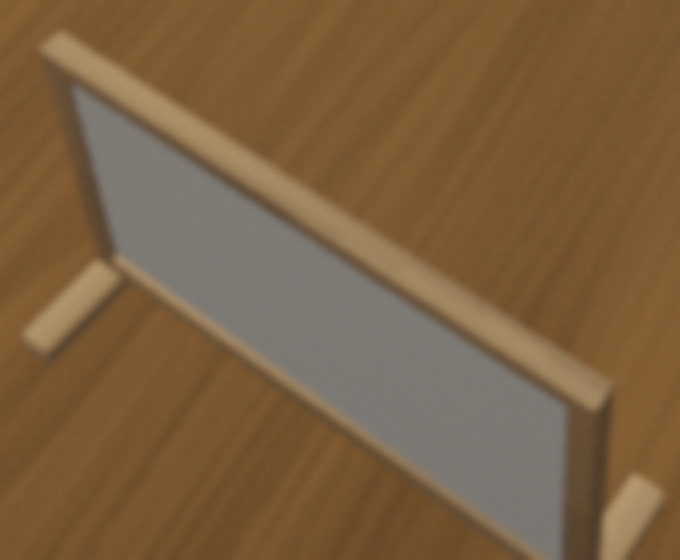

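```bash
python3 - <<'E'
from h import *
o=get_obs(); M=R.from_quat(o['ee_rot']).as_matrix(); print('tool x',M[:,0].round(3),'tool z',M[:,2].round(3), 'yaw of z deg',np.degrees(np.arctan2(M[1,2],M[0,2])))
w=cloud('scene0'); s=cloud('side0')
def ray(f,u,v,h):
    z=np.load(f'pics/{f}.npz');n=cv2.undistortPoints(np.array([[[u,v]]],float),z['camera_matrix'],np.array([float(z['k1']),0,0,0,0]))[0,0]
    d=R.from_quat(z['attitude']).apply([n[0],-n[1],-1]); e=z['eye']; return (e+d*(h-e[2])/d[2]).round(4)
# base bottom front edge corners
print('base scene',ray('scene0',260+157/6,140+445/6,0),ray('scene0',260+548/6,140+575/6,0))
print('base side',ray('side0',245+167/6,140+527/6,0),ray('side0',245+498/6,140+515/6,0))
# tab
for n,c in (('scene',w),('side',s)):
    m=(c[...,2]>0.04)&(c[...,2]<0.062)&(abs(c[...,1]-.253)<.05)&(c[...,0]>0.42)&(c[...,0]<0.52)
    P=c[m]; print(n,len(P),P.min(0),P.max(0), 'tab part mean',np.median(P[P[:,0]<0.478],0), 'ymin/max',P[P[:,0]<.475][:,1].min(),P[P[:,0]<.475][:,1].max())
    m=(c[...,2]>0.148)&(c[...,2]<0.165)&(abs(c[...,1]-.253)<.05)&(abs(c[...,0]-.6)<0.1)
    q=c[m][:,:2]; u_,sv,vt=np.linalg.svd(q-q.mean(0),full_matrices=False); print('handle top',len(q),q.mean(0),vt[0], np.median(q,0),cv2.minAreaRect(q.astype(np.float32)))
print('pointer',ray('scene0',187,232,.006),ray('scene0',257,252,.006), ray('side0',212,263,.006),ray('side0',278,257,.006))
print('magnet',w[323,370], 'tray corners',[w[v,u].round(3) for u,v in ((385,226),(465,236),(330,355),(425,393))])
m=(w[...,2]>0.02)&(w[...,0]>0.25)&(w[...,1]>-.35)&(w[...,1]<.5)
# top view occupancy
img=np.zeros((500,600,3),np.uint8)
for f,c in (('scene0',w),('side0',s)):
    p=cv2.imread(f'pics/{f}.png')
    for P,col in zip(c.reshape(-1,3),p.reshape(-1,3)):
        if P[2]>0.008 and P[2]<.3:
            a,b=int((0.6-P[1])*500),int((1.1-P[0])*500)
            if 0<=a<600 and 0<=b<500: img[b,a]=col
cv2.imwrite('pics/top.png',img)
E
```

```text
tool x [-0.    -0.001 -1.   ] tool z [ 0.244  0.97  -0.001] yaw of z deg 75.86206323355056
base scene [0.5005 0.195  0.    ] [0.6854 0.1945 0.    ]
base side [0.5011 0.1968 0.    ] [0.6849 0.1953 0.    ]
scene 212 [0.44787721 0.22555701 0.04351843] [0.51982382 0.2796898  0.05877938] tab part mean [0.46347877 0.25130368 0.054289  ] ymin/max 0.23732998997457733 0.27149098785400316
handle top 277 [0.60489953 0.25127593] [9.99999540e-01 9.59659265e-04] [0.60610383 0.25000513] ((0.6034201383590698, 0.25345784425735474), (0.025137702003121376, 0.10227014869451523), 89.3877944946289)
side 130 [0.44793917 0.22676175 0.04076849] [0.51987118 0.28629984 0.06074888] tab part mean [0.46130679 0.24987408 0.05560681] ymin/max 0.23563415385119457 0.27203741321005026
handle top 156 [0.60348604 0.25118248] [-0.99992782  0.01201471] [0.6042979  0.24971855] ((0.6032041907310486, 0.25475895404815674), (0.028919605538249016, 0.10125264525413513), 86.89066314697266)
pointer [0.3127 0.0083 0.006 ] [0.5062 0.0287 0.006 ] [0.3139 0.0121 0.006 ] [0.5096 0.0279 0.006 ]
magnet [ 0.81030494 -0.03970894  0.00342595] tray corners [array([ 0.75 ,  0.271, -0.   ]), array([ 0.941,  0.331, -0.003]), array([ 0.772, -0.167,  0.04 ]), array([ 0.943, -0.135,  0.   ])]
```

View pics/top.png

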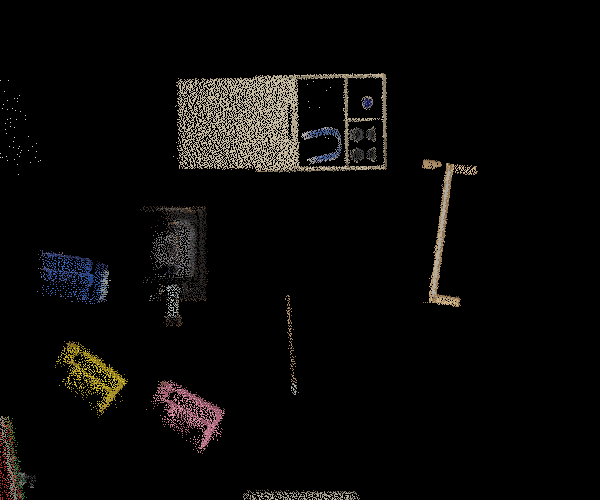

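>>> {"method": "move_arm", "body": {
  "motion": "0.05 -0.06 0.01 0.05; 0.1 -0.115 0.01 0.12; 0.14 -0.16 0.01 0.18; 0.18 -0.205 0.01 0.247; 0.22 -0.25 0.01 0.247; 0.26 -0.295 0.01 0.247; 0.29 -0.33 0.0 0.247; 0.306 -0.351 0 0.247; 0.306 -0.351 0 0.247",
  "grip": 1,
  "force": 30
}}

```text
clock: 1.27
position: [0.46, 0.2525, 0.2311]
ee_rot: [-0.499, 0.501, 0.499, 0.501]
ft_force: [-0.4, 0.3, 0.2]
grip_width: 1.002
```

```bash
python3 - <<'E'
from h import *
o=get_obs(); print(o['position'],o['joint_pos'].round(2)); snap('wrist','w1')
E
```

```text
[0.46003053 0.25250419 0.23107618] [-0.81  0.11  0.23  1.74 -0.02  1.3   1.  ]
```

View pics/w1.png

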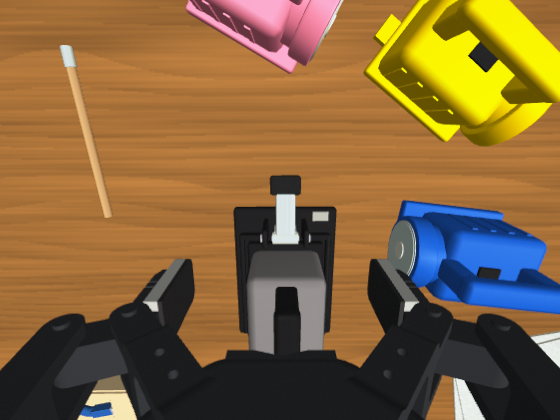

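```bash
python3 - <<'E'
from h import *
i=camera_info('wrist'); print(i['eye'])
c=cloud('w1')
m=(c[...,2]>0.045)&(c[...,2]<0.063)&(abs(c[...,1]-.253)<.04)&(c[...,0]<0.475)&(c[...,0]>.43)
P=c[m]; print('tab',len(P),P.min(0),P.max(0))
m=(c[...,2]>0.148)&(c[...,2]<0.165)&(abs(c[...,1]-.253)<.04)&(c[...,0]>0.53)
P=c[m]; print('handle',len(P),P.min(0),P.max(0),np.percentile(P[:,1],[2,98]))
for k in range(5,14,2):
    x=.54+k*.005; q=P[abs(P[:,0]-x)<.003]
    if len(q)>3: print(round(x,3),q[:,1].min(),q[:,1].max())
m=(c[...,2]>0.005)&(c[...,2]<0.02)&(abs(c[...,1]-.253)<.08)&(c[...,0]>0.49)&(c[...,0]<0.7)
P=c[m]; print('base',P.min(0),P.max(0),cv2.minAreaRect(P[:,:2].astype(np.float32)))
E
```

```text
[0.3837058  0.25536964 0.37371153]
tab 725 [0.44594696 0.24175053 0.05417415] [0.47493691 0.27478895 0.06032933]
handle 1138 [0.54787536 0.24628713 0.14816713] [0.59040362 0.27029978 0.15933464] [0.24705197 0.2694355 ]
0.565 0.24710093552443224 0.2701689661656432
0.575 0.24696500787684628 0.26935647089983245
0.585 0.2468651405058771 0.26951238909593833
base [0.49545864 0.1916175  0.0050339 ] [0.6838058  0.32404754 0.01999367] ((0.5895772576332092, 0.2577909827232361), (0.13220709562301636, 0.1881614774465561), 89.866455078125)
```

>>> {"method": "move_arm", "body": {
  "motion": "-0.002 0.003 -0.04 0; -0.002 0.003 -0.08 0; -0.002 0.003 -0.12 0; -0.002 0.003 -0.15 0; -0.002 0.003 -0.18 0; -0.002 0.003 -0.2 0; -0.002 0.003 -0.2 0; -0.002 0.003 -0.2 0"
}}

```text
clock: 2.33
position: [0.4567, 0.2591, 0.0322]
ee_rot: [-0.5, 0.499, 0.5, 0.5]
ft_force: [-0.0, -0.5, -0.9]
grip_width: 1.005
```

```bash
python3 - <<'E'
from h import *
o=get_obs(); print(o['position'],o['ft_force'],o['clock']); snap('side','s1');crop('side0',0,0,10,10,1,'x'); crop('s1',230,120,120,110,6,'s1c')
E
```

```text
[0.4566891  0.25908769 0.03215945] [-0.02040655 -0.48879108 -0.86777239] 2.325
```

View pics/s1c.png

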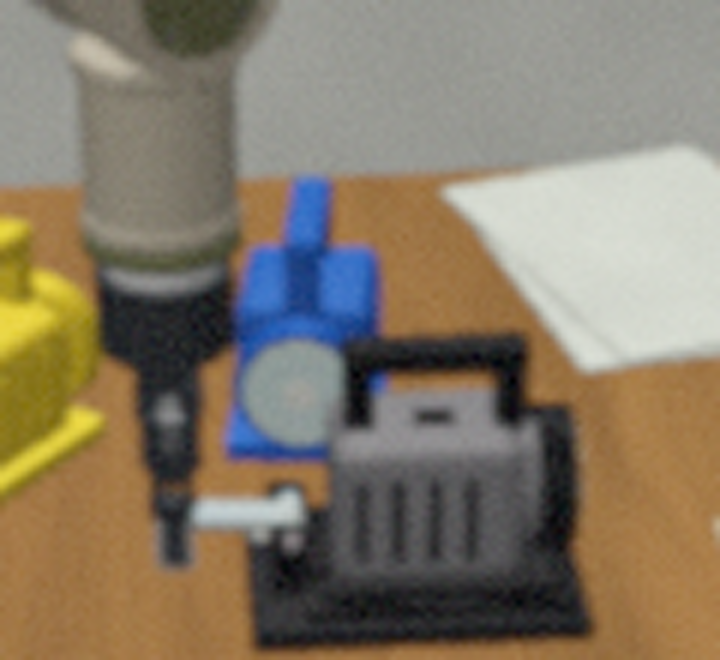

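The fingers straddle the tab at crop (175,530), so I can close on it.

>>> {"method": "move_arm", "body": {
  "motion": "0 0 -0.002 0; 0 0 -0.002 0; 0 0 -0.002 0; 0 0 -0.002 0; 0 0 -0.002 0; 0 0 -0.002 0",
  "grip": 0.2,
  "force": 30
}}

```text
clock: 3.12
position: [0.4567, 0.2576, 0.0293]
ee_rot: [-0.5, 0.5, 0.5, 0.5]
ft_force: [-1.6, -4.9, 3.7]
grip_width: 0.387
```

>>> {"method": "move_arm", "body": {
  "motion": "0.0003 0 0.006 0; 0.0013 0 0.0127 0; 0.003 0 0.019 0; 0.005 0 0.025 0; 0.008 0 0.031 0; 0.011 0 0.036 0; 0.015 0 0.041 0; 0.0195 0 0.046 0; 0.022 0 0.048 0; 0.022 0 0.048 0"
}}

```text
clock: 4.38
position: [0.4775, 0.2575, 0.0773]
ee_rot: [-0.5, 0.501, 0.5, 0.499]
ft_force: [-3.7, -5.7, -1.8]
grip_width: 0.391
```

```bash
python3 - <<'E'
from h import *
o=get_obs(); print(o['position'],o['ft_force'],o['clock']); snap('side','s2'); crop('s2',230,120,120,110,6,'s2c')
E
```

```text
[0.47754073 0.25749029 0.07731702] [-3.73612725 -5.70131412 -1.81250233] 4.375
```

View pics/s2c.png

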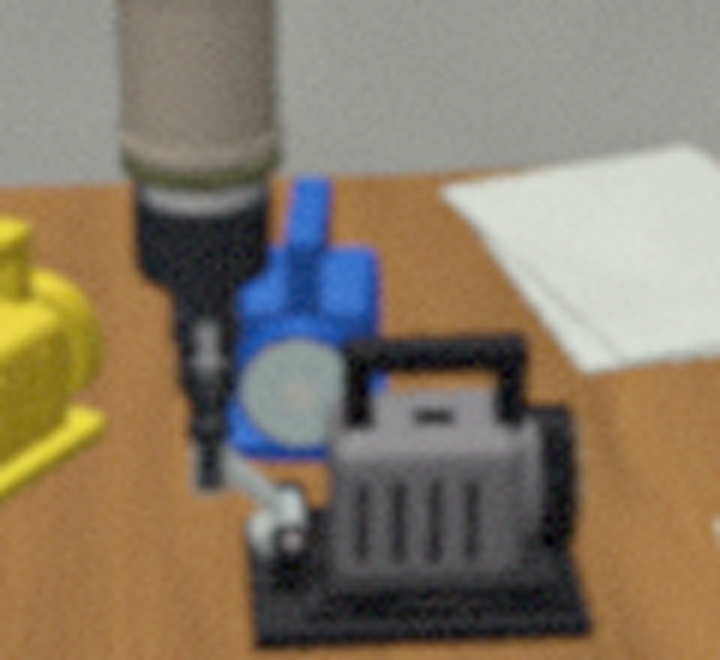

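>>> {"method": "move_arm", "body": {
  "motion": "0 0 0 0; 0 0 0 0; 0 0 0 0; 0 0 0.03 0; 0 0 0.07 0; 0 0 0.11 0; 0.03 0 0.14 0; 0.07 0 0.14 0; 0.11 0 0.14 0; 0.122 0 0.14 0",
  "grip": 1
}}

```text
clock: 5.68
position: [0.6023, 0.2576, 0.2169]
ee_rot: [-0.5, 0.5, 0.5, 0.5]
ft_force: [-0.1, -0.1, 0.6]
grip_width: 1.0
```

>>> {"method": "move_arm", "body": {
  "motion": "0 0 -0.02 0; 0 0 -0.04 0; 0 0 -0.06 0; 0 0 -0.08 0; 0 0 -0.09 0; 0 0 -0.09 0"
}}

```text
clock: 6.42
position: [0.6003, 0.258, 0.1266]
ee_rot: [-0.5, 0.5, 0.5, 0.5]
ft_force: [0.3, 1.2, 0.7]
grip_width: 1.001
```

```bash
python3 - <<'E'
from h import *
o=get_obs(); print(o['position'],o['ft_force'],o['clock']); snap('side','s3'); crop('s3',230,120,120,110,5,'s3c');snap('wrist','w3')
E
```

```text
[0.6003129  0.25797302 0.1266259 ] [0.26936864 1.20941477 0.69817074] 6.425
```

View pics/s3c.png

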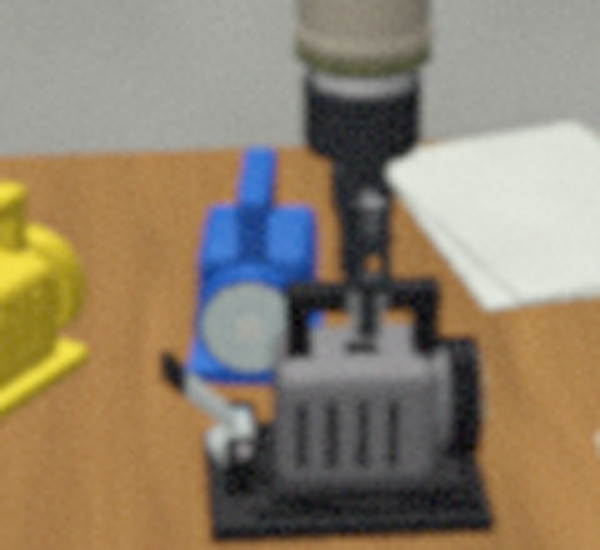

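View pics/w3.png

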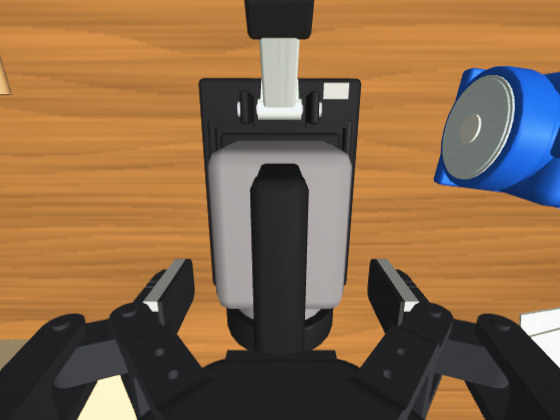

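The lever stays up, with its tab at crop (172,370). The bar runs between the open fingers, centred near column 280. I'll confirm the lever angle from depth before lifting.

```bash
python3 - <<'E'
from h import *
c=cloud('w3')
m=(abs(c[...,1]-.258)<.025)&(c[...,0]<0.52)&(c[...,0]>.44)&(c[...,2]>.06)
P=c[m]; print(len(P),P.min(0),P.max(0)); a=np.polyfit(P[:,0],P[:,2],1); print('lever angle',np.arctan(-a[0]))
E
```

```text
4895 [0.47143905 0.24109542 0.06000774] [0.51810038 0.27513068 0.10722319]
lever angle 0.8076270673465462
```

>>> {"method": "move_arm", "body": {
  "motion": "0 0 0 0; 0 0 0 0; 0 0 0 0; 0 0 0 0; 0 0 0 0; 0 0 0 0; 0 0 0 0",
  "grip": 0.1,
  "force": 70
}}

```text
clock: 7.4
position: [0.6009, 0.2578, 0.1276]
ee_rot: [-0.5, 0.5, 0.5, 0.5]
ft_force: [-1.4, -4.1, 5.6]
grip_width: 0.273
```

>>> {"method": "move_arm", "body": {
  "motion": "0 0 0.005 0; 0 0 0.012 0; 0 0 0.02 0; 0 0 0.03 0; 0 0 0.04 0; 0 0 0.055 0; 0 0 0.07 0; 0 0 0.085 0; 0 0 0.085 0"
}}

```text
clock: 8.52
position: [0.6014, 0.2584, 0.2142]
ee_rot: [-0.5, 0.499, 0.5, 0.501]
ft_force: [0.8, -0.4, -6.2]
grip_width: 0.267
```

```bash
python3 - <<'E'
from h import *
o=get_obs(); print(o['position'],o['ft_force'],o['torque'],o['clock'],o['joint_pos'].round(2)); snap('side','s4'); crop('s4',200,80,160,140,5,'s4c')
E
```

```text
[0.60135242 0.25838459 0.21419404] [ 0.81527597 -0.37878701 -6.16550724] [0.00782537 0.01922305 0.02340905] 8.525 [-0.69  0.41  0.29  1.42 -0.12  1.33  1.18]
```

View pics/s4c.png

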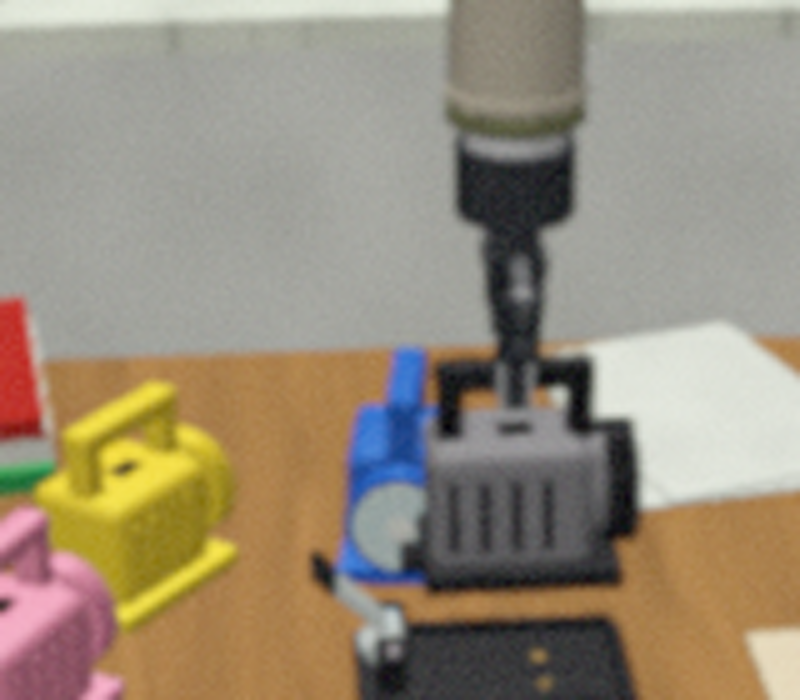

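>>> {"method": "move_arm", "body": {
  "motion": "0.001 -0.01 0 -0.05; 0.003 -0.03 0 -0.15; 0.006 -0.055 0 -0.28; 0.009 -0.08 0 -0.42; 0.012 -0.105 0 -0.56; 0.015 -0.13 0 -0.7; 0.018 -0.155 0 -0.84; 0.021 -0.18 0 -0.98; 0.024 -0.205 0 -1.1; 0.027 -0.225 0 -1.2"
}}

```text
clock: 9.82
position: [0.6272, 0.0309, 0.2118]
ee_rot: [-0.128, 0.696, 0.128, 0.695]
ft_force: [-0.8, -0.2, -6.1]
grip_width: 0.272
```

>>> {"method": "move_arm", "body": {
  "motion": "0.001 -0.01 0 -0.1; 0.002 -0.02 0 -0.2; 0.003 -0.028 0 -0.3; 0.004 -0.031 0 -0.36; 0.004 -0.031 0 -0.3708; 0.004 -0.031 -0.01 -0.3708; 0.004 -0.031 -0.025 -0.3708; 0.004 -0.031 -0.04 -0.3708; 0.004 -0.031 -0.05 -0.3708; 0.004 -0.031 -0.05 -0.3708"
}}

```text
clock: 11.08
position: [0.6311, 0.0021, 0.1612]
ee_rot: [-0.0, 0.708, 0.0, 0.706]
ft_force: [0.4, -0.2, -5.2]
grip_width: 0.27
```

```bash
python3 - <<'E'
from h import *
o=get_obs(); M=R.from_quat(o['ee_rot']).as_matrix(); print(o['position'],o['ft_force'],o['torque'],o['clock'],o['joint_pos'].round(2),np.degrees(np.arctan2(M[1,2],M[0,2])))
for n in('scene','side'):
    snap(n,n+'5'); c=cloud(n+'5')
    # side/scene lamp: bottom of points near
    m=(abs(c[...,0]-.632)<.07)&(abs(c[...,1])<.1)&(c[...,2]>.015)&(c[...,2]<.14); P=c[m]; print(n,P.min(0),P.max(0),np.percentile(P[:,2],1))
crop('side5',220,120,170,140,4,'s5c')
crop('scene5',220,120,200,150,4,'w5c')
E
```

```text
[0.63109761 0.002147   0.16120775] [ 0.36962843 -0.17005099 -5.18722841] [ 0.01999391 -0.00481839  0.01205993] 11.075 [-0.55  0.44  0.63  1.56 -0.27  1.23  0.12] 0.019370455806520387
scene [ 0.58496214 -0.08433844  0.0447812 ] [0.67938707 0.06098466 0.13999657] 0.04955567969175246
side [ 0.58357723 -0.08713779  0.04830418] [0.67985516 0.06120299 0.13999969] 0.0506200389549355
```

View pics/s5c.png

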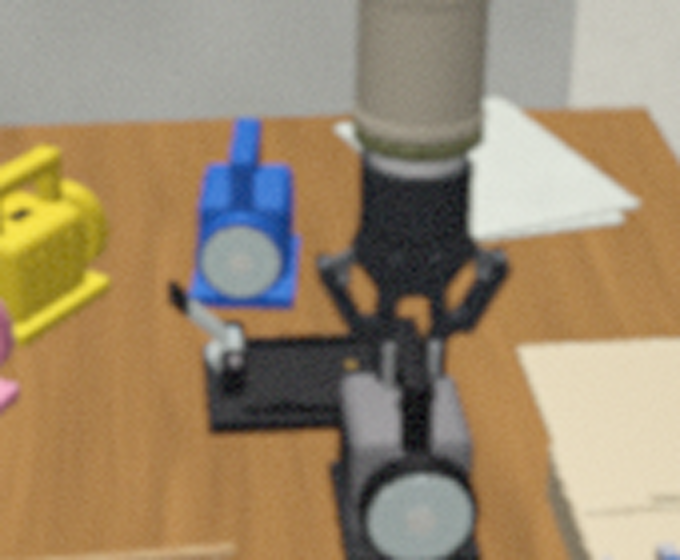

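View pics/w5c.png

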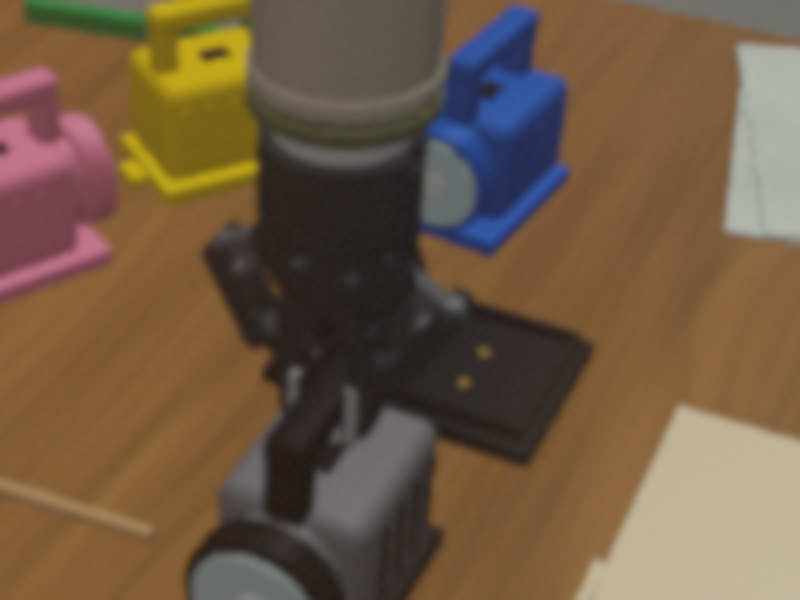

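>>> {"method": "move_arm", "body": {
  "motion": "0 0 -0.01 0; 0 0 -0.02 0; 0 0 -0.03 0; 0 0 -0.036 0; 0 0 -0.04 0; 0 0 -0.042 0; 0 0 -0.043 0; 0 0 -0.044 0; 0 0 -0.044 0"
}}

```text
clock: 12.3
position: [0.6317, 0.0021, 0.1184]
ee_rot: [-0.0, 0.707, 0.0, 0.707]
ft_force: [-0.3, 0.1, -6.5]
grip_width: 0.267
```

>>> {"method": "move_arm", "body": {
  "motion": "0 0 -0.001 0; 0 0 -0.002 0; 0 0 -0.003 0; 0 0 -0.003 0"
}}

```text
clock: 12.8
position: [0.6316, 0.0021, 0.1152]
ee_rot: [-0.0, 0.707, 0.0, 0.707]
ft_force: [-0.3, 0.8, -5.3]
grip_width: 0.268
```

>>> {"method": "move_arm", "body": {
  "motion": "0 0 -0.0005 0; 0 0 -0.001 0; 0 0 -0.0015 0; 0 0 -0.0015 0; 0 0 -0.0015 0"
}}

```text
clock: 13.42
position: [0.6318, 0.0018, 0.1141]
ee_rot: [-0.0, 0.707, -0.0, 0.707]
ft_force: [-1.7, -2.7, -0.7]
grip_width: 0.268
```

>>> {"method": "move_arm", "body": {
  "motion": "0 0 -0.0007 0; 0 0 -0.0007 0; 0 0 -0.0007 0"
}}

```text
clock: 13.8
position: [0.6318, 0.0014, 0.1139]
ee_rot: [0.0, 0.707, -0.0, 0.707]
ft_force: [-3.7, -2.4, 4.9]
grip_width: 0.267
```

```bash
python3 - <<'E'
from h import *
o=get_obs(); print(o['position'],o['ft_force'],o['clock'])
for n in('scene','side'):
    snap(n,n+'6'); c=cloud(n+'6')
    m=(abs(c[...,0]-.632)<.07)&(abs(c[...,1])<.1)&(c[...,2]>.008)&(c[...,2]<.135); P=c[m]; print(n,P.min(0),P.max(0))
E
```

```text
[0.63184814 0.00139759 0.11393923] [-3.68640761 -2.43885016  4.94568796] 13.8
scene [ 0.58482501 -0.08466673  0.00809581] [0.6800359  0.05760693 0.13498245]
side [ 0.58363932 -0.08750173  0.00808202] [0.67848773 0.06232874 0.1349735 ]
```

Upward force now shows that the bench carries the lamp, so I'll release it, back off straight up and take a look.

>>> {"method": "move_arm", "body": {
  "motion": "0 0 0 0; 0 0 0 0; 0 0 0 0; 0 0 0 0; 0 0 0.01 0; 0 0 0.03 0; 0 0 0.06 0; 0 0 0.09 0; 0 0 0.12 0; 0 0 0.12 0",
  "grip": 1
}}

```text
clock: 15.15
position: [0.6331, 0.0017, 0.2373]
ee_rot: [0.0, 0.705, 0.0, 0.709]
ft_force: [-0.1, -0.9, -0.5]
grip_width: 0.999
```

```bash
python3 - <<'E'
from h import *
o=get_obs(); print(o['position'],o['ft_force'],o['clock'])
for n in('scene','side','wrist'):
    snap(n,n+'7'); c=cloud(n+'7')
    m=(c[...,2]>0.136)&(c[...,2]<0.155)&(abs(c[...,0]-.632)<.03)&(abs(c[...,1])<.08)
    P=c[m]; q=P[:,:2]; print(n,len(P),np.median(P[:,2]))
    if len(P)>5:
        vt=np.linalg.svd(q-q.mean(0),full_matrices=False)[2]; print(cv2.minAreaRect(q.astype(np.float32)),vt[0])
    m=(c[...,2]>0.155)&(c[...,2]<0.185)&(c[...,1]<-0.2)&(c[...,0]>0.4)
    if m.sum()>20: print('screen',cv2.minAreaRect(c[m][:,:2].astype(np.float32)))
crop('scene7',150,140,280,210,2.8,'sc7c')
E
```

```text
[0.63307057 0.00169097 0.23725749] [-0.14033768 -0.88092793 -0.47866677] 15.15
scene 407 0.1404373167935341
((0.6323314309120178, -0.0029165558516979218), (0.10297384113073349, 0.023823879659175873), 89.511962890625) [ 0.00166968 -0.99999861]
screen ((0.633934497833252, -0.2817398011684418), (0.014190693385899067, 0.27761921286582947), 82.60221099853516)
side 183 0.1414784509152084
((0.6322361826896667, -0.005317427217960358), (0.02450691908597946, 0.103800930082798), 0.5184584259986877) [ 0.01092018 -0.99994037]
screen ((0.6341970562934875, -0.2814260423183441), (0.01804507151246071, 0.27787622809410095), 82.69877624511719)
wrist 3339 0.14259351254961258
((0.6303005814552307, 0.0006797760725021362), (0.02404731698334217, 0.10285672545433044), 0.09265019744634628) [ 9.65170774e-04 -9.99999534e-01]
```

View pics/sc7c.png

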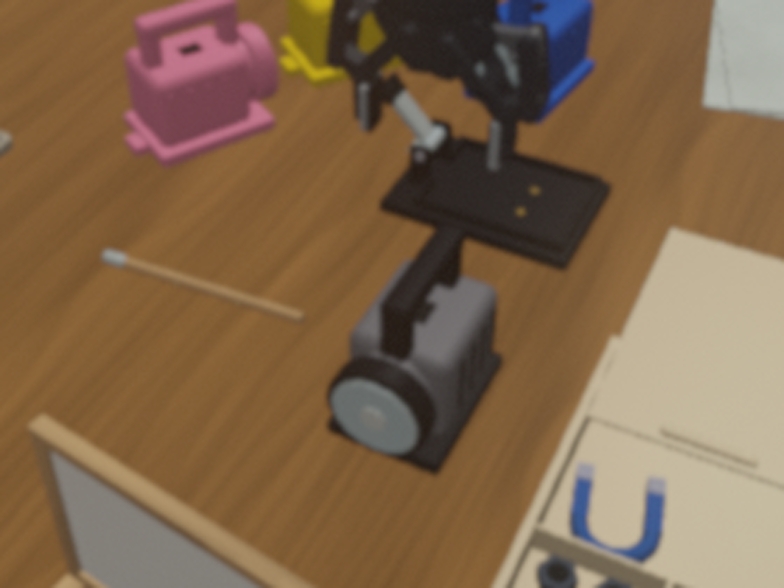

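View pics/wrist7.png

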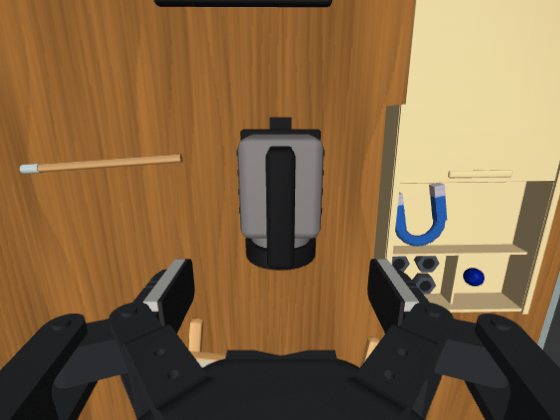

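Released and upright: the handle top is at 0.1425 m, where 0.143 is expected. The beam runs at x≈0.632 and the screen middle is at x≈0.634. The pointer and magnet look untouched, so next is the latch.

>>> {"method": "move_arm", "body": {
  "motion": "-0.005 0.01 0.01 0.1; -0.02 0.035 0.01 0.26; -0.037 0.062 0.01 0.43; -0.055 0.092 0.01 0.6; -0.073 0.122 0.01 0.77; -0.091 0.152 0.01 0.94; -0.108 0.18 0.005 1.1; -0.124 0.208 0 1.26; -0.138 0.232 -0.01 1.41; -0.148 0.25 -0.02 1.52",
  "grip": 0
}}

```text
clock: 16.55
position: [0.4825, 0.253, 0.2122]
ee_rot: [-0.488, 0.512, 0.489, 0.511]
ft_force: [-0.4, -0.2, 0.2]
grip_width: -0.004
```

>>> {"method": "move_arm", "body": {
  "motion": "-0.003 0.006 -0.01 0.05; -0.003 0.006 -0.03 0.05; -0.003 0.006 -0.05 0.05; -0.003 0.006 -0.07 0.05; -0.003 0.006 -0.085 0.05; -0.003 0.006 -0.085 0.05"
}}

```text
clock: 17.3
position: [0.4799, 0.2576, 0.1269]
ee_rot: [-0.5, 0.501, 0.5, 0.499]
ft_force: [0.5, 0.5, 0.7]
grip_width: -0.003
```

```bash
python3 - <<'E'
from h import *
o=get_obs(); print(o['position'],o['ft_force'],o['clock'],o['joint_pos'].round(2)); snap('side','s8'); crop('s8',230,120,120,110,6,'s8c')
E
```

```text
[0.47990572 0.25761186 0.12690344] [0.49850026 0.54107272 0.74639488] 17.3 [-0.83  0.24  0.29  1.82 -0.08  1.1   1.06]
```

View pics/s8c.png

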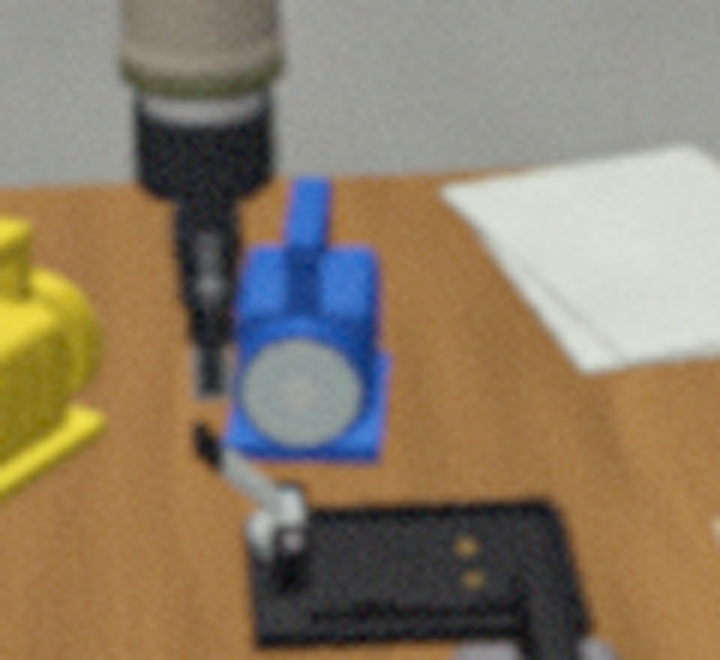

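The closed fingertips are right above the tab at crop (205,440), so I'll press down along its arc.

>>> {"method": "move_arm", "body": {
  "motion": "0 0 -0.008 0; 0 0 -0.016 0; -0.001 0 -0.024 0; -0.004 0 -0.032 0; -0.007 0 -0.04 0; -0.01 0 -0.048 0; -0.013 0 -0.055 0; -0.015 0 -0.062 0; -0.017 0 -0.067 0; -0.018 0 -0.07 0"
}}

```text
clock: 18.6
position: [0.4629, 0.258, 0.0579]
ee_rot: [-0.5, 0.5, 0.5, 0.5]
ft_force: [2.4, 0.5, 2.3]
grip_width: 0.0
```

>>> {"method": "move_arm", "body": {
  "motion": "0 0 -0.001 0; 0 0 -0.002 0; 0 0 -0.003 0; 0 0 -0.003 0"
}}

```text
clock: 19.1
position: [0.4625, 0.258, 0.055]
ee_rot: [-0.5, 0.5, 0.5, 0.5]
ft_force: [0.0, -0.9, 0.0]
grip_width: 0.0
```

>>> {"method": "move_arm", "body": {
  "motion": "0 0 -0.001 0; 0 0 -0.002 0; 0 0 -0.003 0; 0 0 -0.003 0"
}}

```text
clock: 19.6
position: [0.4626, 0.2583, 0.0537]
ee_rot: [-0.5, 0.5, 0.5, 0.5]
ft_force: [-9.4, -4.6, 23.1]
grip_width: 0.0
```

```bash
python3 - <<'E'
from h import *
o=get_obs(); print(o['position'],o['ft_force'],o['clock']); snap('side','s9'); crop('s9',230,120,120,110,6,'s9c')
E
```

```text
[0.46258416 0.25827383 0.0537196 ] [-9.40822699 -4.64971043 23.06876385] 19.6
```

View pics/s9c.png

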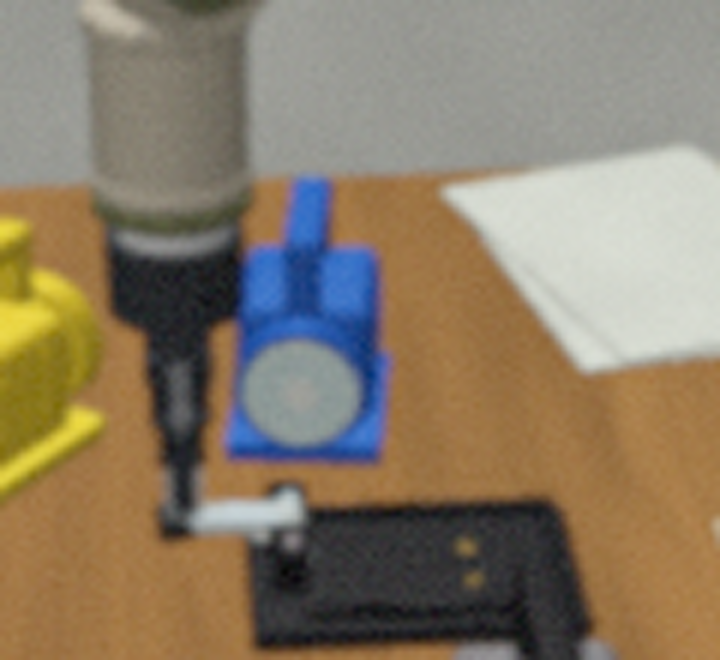

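The force has jumped to 23 N, so the lever is on its stop and lies level. I'll back off and check.

>>> {"method": "move_arm", "body": {
  "motion": "0 0 0.01 0; 0 0 0.03 0; 0 0 0.06 0; 0 0 0.09 0; 0 0 0.12 0; 0 0 0.15 0; 0 0 0.16 0; 0 0 0.16 0; 0 0 0.16 0"
}}

```text
clock: 20.78
position: [0.4621, 0.2578, 0.2108]
ee_rot: [-0.5, 0.501, 0.5, 0.499]
ft_force: [-0.3, -0.0, 0.2]
grip_width: -0.0
```

```bash
python3 - <<'E'
from h import *
o=get_obs(); print(o['position'],o['ft_force'],o['clock'])
def ray(f,u,v,h):
    z=np.load(f'pics/{f}.npz');n=cv2.undistortPoints(np.array([[[u,v]]],float),z['camera_matrix'],np.array([float(z['k1']),0,0,0,0]))[0,0]
    d=R.from_quat(z['attitude']).apply([n[0],-n[1],-1]); e=z['eye']; return (e+d*(h-e[2])/d[2]).round(4)
for n in('scene','wrist','side'):
    p,d,i=snap(n,n+'9'); c=cloud(n+'9')
    m=(c[...,2]>0.136)&(c[...,2]<0.155)&(abs(c[...,0]-.632)<.03)&(abs(c[...,1])<.08)
    P=c[m]
    if len(P)>20: print(n,'handle',cv2.minAreaRect(P[:,:2].astype(np.float32)),np.median(P[:,2]))
    m=(abs(c[...,1]-.258)<.02)&(c[...,0]<0.50)&(c[...,0]>.44)&(c[...,2]>.03)&(c[...,2]<.12)
    P=c[m]
    if len(P)>20: a=np.polyfit(P[:,0],P[:,2],1); print(n,'lever angle',np.arctan(-a[0]),P[:,2].max())
a=cv2.imread('pics/scene0.png').astype(int);b=cv2.imread('pics/scene9.png').astype(int)
for nm,(x,y,w,h) in dict(pointer=(180,222,85,40),magnet=(345,298,50,50)).items():
    print(nm,np.abs(a-b)[y:y+h,x:x+w].mean(), np.abs(a-b)[y:y+h,x:x+w].max())
E
```

```text
[0.46214357 0.25780036 0.21079948] [-0.32093721 -0.01860462  0.15229289] 20.775
scene handle ((0.6324232816696167, -0.002648118883371353), (0.10403148084878922, 0.023707689717411995), 89.7591323852539) 0.14041410541399346
scene lever angle 0.006193463466873244 0.05389758880713169
wrist handle ((0.629469096660614, 0.01450468972325325), (0.024693919345736504, 0.0378367155790329), 0.7938803434371948) 0.14204465207237588
wrist lever angle 0.0021073897531492226 0.05630856303196763
side handle ((0.6320162415504456, -0.004864897578954697), (0.10310687124729156, 0.023851530626416206), 89.6827621459961) 0.14148722654213197
side lever angle -0.0029832293272394977 0.058453273096987446
pointer 1.9892156862745098 6
magnet 2.5561333333333334 5
```

View pics/scene9.png

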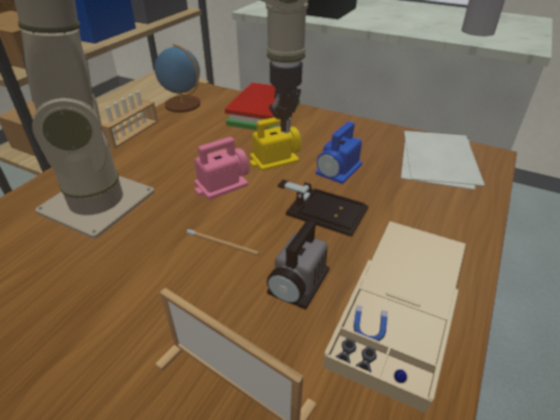

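The checks pass: the lever angle is about 0, the lamp is upright and aimed at the screen middle, the pointer and magnet are unmoved, and the arm is clear.

```bash
python3 -c "
from workcell import *
print(hand_in(), get_obs()['clock'])"
```

```text
the job is handed in; nothing more can be done
the job is handed in; nothing more can be done
```

The handlamp is off its stand and standing upright on the bench, pointing at the middle of the screen. The latch of the empty stand is pressed back down. The job was handed in after about 21 s of the 72 s allowed; no verdict is reported.

I raised the lever to about 0.81 rad by gripping its tab, then lifted the lamp by its handle. I turned it 90°, set it down gently between stand and screen, released it, and pressed the lever down with the closed fingertips.

Last checks before handing in:
- **Lamp:** the beam line is at x ≈ 0.632 m and the screen middle at x ≈ 0.634 m. Handle top at 0.140–0.142 m, where 0.143 m is expected for a lamp standing upright. The lamp is about 0.26 m from the stand and 0.28 m from the screen.
- **Latch:** 0.00 ± 0.01 rad in all three cameras.
- **Pointer and magnet:** their image areas have not changed since the start.
- **Robot:** touching nothing, with the fingertips about 0.21 m above the bench. The highest force I read was about 23 N along the vertical, when the lever met its stop.

No check failed. The cameras disagreed with each other by a few millimetres, for example 4 mm in y on the handle and tab, which is well inside the tolerances.

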